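# Stop the dosing pump and slacken its head nut

### The arm

A 7-joint arm with a two-finger parallel gripper is mounted at the origin on a cart in front of the work surface, level with it; the furniture and walls round the work are solid. World frame = base frame: x ahead of the robot, y to its left, z up, the work surface at z = 0. Lengths are in m, angles in rad, forces in N, time in s.
With the tool pointing down it reaches from about 0.425 to 0.8 m from the base axis. Payload 8.3 kg.
Tool frame: the origin (TCP) lies on the centre line of the jaws, within the pads' length; the fingertips stand 17 mm ahead of it and the grasp point (between the pads) lies 2 mm behind it; z points along the fingers, y is the line along which they close (so a half turn about z gives the same grasp; the last joint's range is limited). The gripper opens to 85 mm and grips with 20 to 120 N. Pads are 22 mm wide; open, the fingers measure 114 mm over their backs; the gripper's body (76 mm by 85 mm) begins 54 mm behind the grasp point. The pads swing forward as they close: fully open they stand 13 mm farther back than shut.
Start: joints at [1.171, 0.383, 0.016, 1.37, -0.006, 1.388, -0.046], TCP at [0.207, -0.59, 0.248] pointing down, gripper open.
Joint ranges: [-2.95, 2.95], [-0.25, 2.06], [-1.52, 1.56], [0.18, 2.33], [-1.44, 4.58], [0.02, 2.06], [-3.01, 3.01]. Speed limits (rad/s): [2.39, 2.39, 3.01, 3.01, 3.14, 3.14, 3.14].

### API

Orientations are given as [roll, pitch, yaw] about the fixed x, y, z axes, in that order (R = Rz(yaw) Ry(pitch) Rx(roll)).
In Python, from rig import arm gives the robot as it stands. Calls block until the motion is done:
- arm.move_to(position, orientation): joint-space move of the TCP to a pose.
- arm.move_straight(position, max_speed=0.15, rotation=None, threshold=None): straight line of the TCP; rotation=None keeps the orientation; max_speed is the mean speed in m/s. With threshold (N) it stops when the force on the tool has changed by that much, and returns True; else False.
- arm.goto_joints(angles): joint-space move.
- arm.open() and arm.grasp(): open the fingers fully, or close them until they stop; the grip force is fixed at half the most.
- arm.sleep(seconds).
- arm.inverse_kinematics(position, orientation): joint angles nearest the present ones, or None.
- arm.get_state(): the state.
- arm.get_image(name): name is "side" or "top" or "wrist"; returns the picture (400x640x3 uint8, blue, green, red); there is no depth.
- arm.get_calibration(name): a dict with "K" (3x3 intrinsics, pixels), "rvec" (rotation vector, rad) and "tvec" (3), from world to camera coordinates, as OpenCV has them. Camera axes: x right, y down, z forward; pixel columns grow to the right and rows downward; lengths in m; the calibration is good to about 2 mm. The wrist camera is an equidistant fisheye: a pixel r from the principal point sees the ray r / f radians off the axis. A picture is of the moment at which its call begins: read the wrist's pose just before it. get_calibration takes no time and is no camera call; for the wrist camera it gives the pose at the moment of the call.
A pose or a line that the arm cannot do raises arm.PlanningError and nothing moves.
- arm.hand_in(): hands the job in; it is judged then, once.
The state is a dict: "t": time; "q": joint angles; "joint_vel": joint speeds; "tau": joint torques, N m; "position": TCP position; "ee_rot": TCP orientation; "wrist_force": force on the tool from outside, world axes, zero at the start; "wrist_torque": the same for the moment, N m; "opening": finger opening in m; "gripper_force": force on a finger pad.
Only numpy, scipy, OpenCV 4.12 (cv2) and the standard library are available. Lean on these libraries where they do the work, as an engineer would, in place of code of your own. Each camera call takes 0.05 s, during which the arm holds its last target. There are 200 camera calls.

### The job

The dosing pump's run switch still stands at forward and the pump head has to come off next. First set the switch lever to its centre off position, without throwing it over into reverse; then, with the T-handled socket key that stands in the head, slacken the head nut a quarter turn anticlockwise (seen from above), let go and leave the key standing upright on the nut. Do not disturb the things standing round the pump.

Things in the scene. Friction and masses are not known exactly. Their poses are not given: they have to be found in the camera images.
- pump: bench dosing pump, heavy, does not move: light grey case 240 (x) x 160 (y) x 60 mm high; its front (-x) part is a dark flat deck, top at z = 62 mm, that carries the run switch; its rear part is 78 mm high and carries the round pump head. Origin: centre of the underside; x points to the pump's rear, y to the pump's left seen from the front looking to the rear, z up.
- bore_mouth (a point): centre of the bore's mouth in the flat top of the round aluminium pump head (84 mm across), 146 mm above the bench, at x = +55, y = 0 mm in the pump's frame. The vertical bore is 35 mm across and 56 mm deep; the nut sits on its floor. On each side of the head a white hose port reaches to y = +-67 mm, 122 mm above the bench.
- switch_pivot (a point): fixed point about which the switch lever swings, at x = -80, y = 0, z = 66 mm in the pump's frame (4 mm above the deck), inside a steel bushing 15 mm across, its top 70 mm above the bench; axes as the pump's. On the slate-grey plate round it a green mark shows forward (-y side), an orange mark reverse (+y side); two white dots fore and aft mark the line of off.
- switch_tip (a point): tip of the white switch lever (a plastic sleeve 11 to 12 mm thick over its upper 30 mm), 44 mm from the pivot. The lever swings sideways, in the pump's y-z plane only; z points along the lever. At off it stands upright, its tip straight above the pivot.
- run_switch (a joint): angle of the switch lever (rad): about +0.27 forward (leaning to the pump's -y), 0 the centre off detent (upright), about -0.27 reverse. A detent holds each position: let go within about 0.14 rad of the centre the lever falls into off by itself, beyond that it snaps to the nearer end. A push of about 2 to 3 N near the tip moves it.
- head_nut (a joint): angle of the hexagon nut, 22 mm across flats and 12 mm high, on the bore's floor (rad): 0 tight, growing as it is slackened, anticlockwise seen from above; it turns with a steady friction of about 0.1 N m and stays where it is left; a quarter turn is 1.57.
- key_grip (a point): centre of the red handle bar of the loose steel socket key (0.22 kg) that stands on the nut; its lower end is 121 mm below. The bar is 78 mm long (along this point's y), 14 mm thick (x), 22 mm high (z, up); under it a hub 21 mm, a shank 14 mm and a socket 31 mm across. It has up to 8 degrees of play on the nut either way, so the nut follows a little late.
- beaker_100: bystander: glass beaker, 53 x 58 x 69 mm high, origin at the centre of its underside, z up
- dropper_bottle_1: bystander: small amber bottle with black cap, 32 mm across, 68 mm high, origin at the centre of its underside
- dropper_bottle_2: bystander: as dropper_bottle_1
- filter_jar: bystander: clear jar with blue lid, 63 mm across, 70 mm high, origin at the centre of its underside
- screw_cap_2: bystander: loose blue screw cap, 54 mm across, 28 mm high, origin at the centre of its underside
- vial_rack: bystander: blue rack with vials, 80 x 172 x 35 mm, origin at the centre of its underside
Not all that is in view belongs to the job. Leave any orange look-alike of the part that bears key_grip alone.

How it is judged:
On the way, in this order (a step that is already met when the one before it is completed fails the run):
1. the switch lever stands in its centre off detent (within 0.06 rad), the nut still tight (value of joint run_switch between -0.06 and 0.06 rad and value of joint head_nut below 0.2 rad), for 0.3 s.
2. the nut has been slackened by about a quarter turn (1.05 to 2.2 rad) (value of joint head_nut between 1.05 and 2.2 rad), for 0.2 s.
At the end, for the whole second after the job is handed in: the switch lever rests at off (within 0.06 rad of upright), the nut is slackened by 1.05 to 2.2 rad (60 to 126 degrees) and at rest, and the key stands upright (within 0.15 rad) on the nut, raised less than 5 mm (all of step 2 and value of joint run_switch between -0.06 and 0.06 rad and angle between key_grip's own z axis and vertical below 0.15 rad and z of key_grip in the frame of pump below 0.218 m and velocity of joint head_nut below 0.05 rad/s); the robot touches nothing.
It fails at once if the switch is thrown over into reverse (value of joint run_switch below -0.17 rad).
It fails at once if the nut is slackened while the switch is still at forward (value of joint run_switch above 0.17 rad and value of joint head_nut above 0.2 rad).
It fails at once if a bystander is shifted by more than 30 mm (distance of any of beaker_100, dropper_bottle_1, dropper_bottle_2, filter_jar, screw_cap_2, vial_rack from where it was at the start of the episode above 0.03 m).
It also fails if it takes over 48 s, if anything falls off the work surface, if the arm or the gripper's body presses on something with over 40 N, if the wrist force passes 120 N, or if a joint passes its speed limit or range.

## Working session

There is one attempt and no reset: what is moved stays moved. The work goes in short steps, each a Python script; the robot and the scene stay as the last script left them, time stands still between calls to the robot, and variables do not carry over. Pictures are saved under pics/ and viewed, at most 10 in all, crops included, and the job is handed in when it is done.

```bash
mkdir -p pics; ls; python3 - <<'E'
from rig import arm
import cv2
for n in("top","side"):
    cv2.imwrite(f"pics/{n}0.png",arm.get_image(n)); c=arm.get_calibration(n); print(n,c)
s=arm.get_state();print(s['t'],s['position'],s['ee_rot'])
E
```

```text
pics
top {'K': array([[423.93296905,   0.        , 323.82827872],
       [  0.        , 423.93296905, 206.17403188],
       [  0.        ,   0.        ,   1.        ]]), 'rvec': array([ 2.17283288, -2.17118826,  0.13093001]), 'tvec': array([-0.03917852,  0.61185749,  1.42537234])}
side {'K': array([[383.30101853,   0.        , 321.49310363],
       [  0.        , 383.30101853, 203.08117213],
       [  0.        ,   0.        ,   1.        ]]), 'rvec': array([ 1.85003252,  1.45773639, -0.71423211]), 'tvec': array([-0.0912198 , -0.24492458,  1.61330964])}
0.1 [ 0.20643884 -0.58950338  0.2473907 ] [-3.13989597e+00  3.30582539e-05  3.36840763e-01]
```

View pics/top0.png

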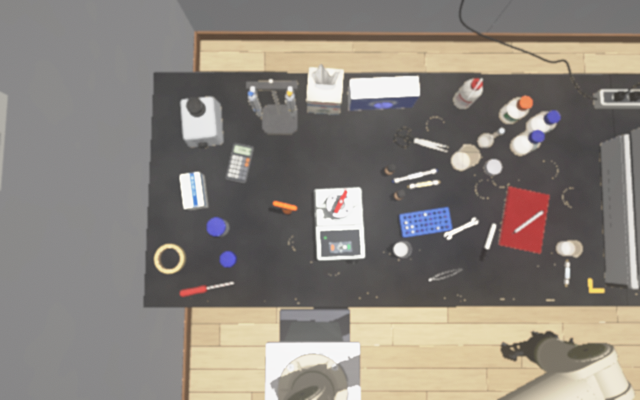

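View pics/side0.png

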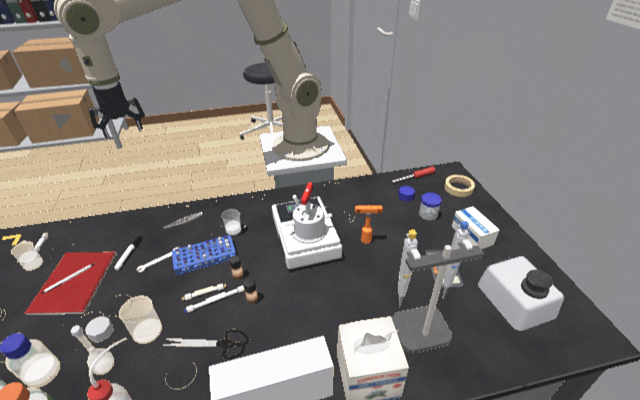

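The top view shows the pump at about (340,223), with its front towards the robot and the red key handle near (340,202). The orange look-alike is at (285,207). The side view shows the key at (307,192). I'll zoom in on both.

```bash
python3 - <<'E'
import cv2,numpy as np
t=cv2.imread("pics/top0.png")[180:270,300:380];s=cv2.imread("pics/side0.png")[175:275,260:350]
a=cv2.resize(t,None,fx=5,fy=5,interpolation=2);b=cv2.resize(s,None,fx=4.5,fy=4.5,interpolation=2)
cv2.imwrite("pics/z.png",cv2.hconcat([a,b[:450,:390]]) if a.shape[0]==b.shape[0] else 0)if a.shape[0]==b.shape[0] else print(a.shape,b.shape)
E
```

```text
(no output)
```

View pics/z.png

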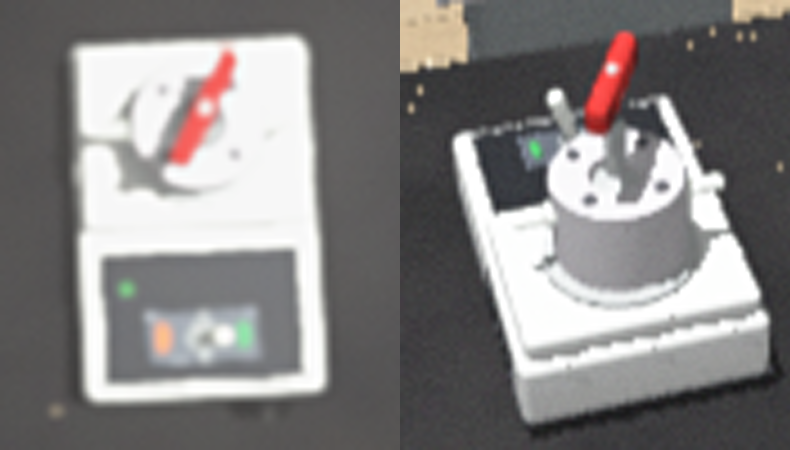

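The crop shows the red bar in the top view running from about (345,190) to (335,212), with its white centre dot near (341,201). It also shows the orange and green marks near (332,247) and (349,247), and the white lever tip at (345,247) on the green side. Next I'll work out rough positions.

```bash
cat > h.py <<'E'
import cv2,numpy as np
from rig import arm
def ray(name,uv,cal=None):
    c=cal or arm.get_calibration(name);R=cv2.Rodrigues(c['rvec'])[0];K=c['K']
    x=(uv[0]-K[0,2])/K[0,0];y=(uv[1]-K[1,2])/K[1,1]
    if name=="wrist":
        r=np.hypot(x,y);k=np.sin(r)/max(r,1e-9);d=np.array([x*k,y*k,np.cos(r)])
    else: d=np.array([x,y,1])
    return -R.T@c['tvec'], R.T@(d/np.linalg.norm(d))
def onz(name,uv,z,cal=None):
    o,d=ray(name,uv,cal);return o+d*(z-o[2])/d[2]
def tri(rays):
    A=sum(np.eye(3)-np.outer(d,d) for o,d in rays);b=sum((np.eye(3)-np.outer(d,d))@o for o,d in rays)
    return np.linalg.solve(A,b)
def blobs(img,lo,hi,box=None,minA=4):
    m=cv2.inRange(cv2.cvtColor(img,cv2.COLOR_BGR2HSV),np.array(lo),np.array(hi))
    if box is not None:
        k=np.zeros_like(m);x0,y0,x1,y1=box;k[y0:y1,x0:x1]=1;m*=k
    n,l,s,c=cv2.connectedComponentsWithStats(m)
    return m,sorted([(int(s[i,4]),c[i].round(2)) for i in range(1,n) if s[i,4]>=minA],key=lambda a:-a[0])
E
python3 - <<'E'
from h import *
t=cv2.imread("pics/top0.png");s=cv2.imread("pics/side0.png")
bt,bs=(300,180,380,270),(260,175,350,275)
g=blobs(t,(40,60,60),(90,255,255),bt)[1];o=blobs(t,(5,100,120),(22,255,255),bt)[1]
print("g",g,"o",o)
for a,c in g+o: print(onz("top",c,.062))
# red
R=[]
for n,im,b in(("top",t,bt),("side",s,bs)):
    m,bl=blobs(im,(0,130,90),(8,255,255),b);m2,_=blobs(im,(172,130,90),(180,255,255),b)
    p=np.argwhere((m|m2)>0)[:,::-1].astype(np.float32);rc=cv2.minAreaRect(p);print(n,len(p),rc);R.append(ray(n,rc[0]))
    if n=="top": vx=cv2.fitLine(p,2,0,.01,.01).ravel(); c=vx[2:];print("dir",onz(n,c+vx[:2]*10,.211)-onz(n,c-vx[:2]*10,.211),onz(n,rc[0],.222))
print("key",tri(R))
w=cv2.inRange(cv2.cvtColor(t,cv2.COLOR_BGR2HSV),np.array((0,0,170)),np.array((180,70,255)))
for uv in((315,188),(362,187),(317.5,260),(365,258)): print(uv,onz("top",uv,.06),onz("top",uv,.078))
E
```

```text
g [(8, array([348.5, 246.5])), (7, array([325.  , 237.29]))] o [(5, array([332.2, 247.4]))]
[ 0.47340115 -0.12078043  0.062     ]
[ 0.50406299 -0.04227623  0.062     ]
[ 0.47039739 -0.06630583  0.062     ]
top 55 ((340.3999938964844, 201.1999969482422), (3.5777084827423096, 22.360679626464844), 26.56505012512207)
dir [ 0.05420064 -0.02788089  0.        ] [ 0.60654758 -0.0859924   0.222     ]
side 133 ((306.8287658691406, 192.87669372558594), (7.200170993804932, 22.428119659423828), 24.443954467773438)
key [ 0.60797322 -0.08533317  0.2119912 ]
(315, 188) [ 0.67095323 -0.00842204  0.06      ] [ 0.66822339 -0.0085712   0.078     ]
(362, 187) [ 0.67470676 -0.16807417  0.06      ] [ 0.67192945 -0.1662042   0.078     ]
(317.5, 260) [ 0.42863587 -0.01730647  0.06      ] [ 0.42897062 -0.01734327  0.078     ]
(365, 258) [ 0.43523154 -0.17579394  0.06      ] [ 0.43548287 -0.17382635  0.078     ]
```

The key centre triangulates to z = 0.212 (expected 0.211). The marks put the pivot near (0.472, -0.0935). I'll take a closer look with the wrist camera.

```bash
python3 - <<'E'
from h import *
arm.move_straight([0.207,-0.59,0.40],max_speed=.25)
arm.move_to([0.49,-0.09,0.40],[np.pi,0,0.03])
s=arm.get_state();c=arm.get_calibration("wrist");im=arm.get_image("wrist")
np.save("w1.npy",c,allow_pickle=True)
R=cv2.Rodrigues(c['rvec'])[0];print("cam",-R.T@c['tvec'],R[2],c['K'][0],s['t'],s['q'].round(2) if hasattr(s['q'],'round') else s['q'],s['position'])
cv2.imwrite("pics/w1.png",im)
E
```

```text
cam [ 0.56931474 -0.08914419  0.52555118] [-0.31151978 -0.00856371 -0.95020108] [309.70691629   0.         315.36845821] 2.925 [ 0.56  0.11 -0.49  1.39  0.05  1.65 -1.47] [ 0.4899182  -0.09123303  0.39977957]
```

View pics/w1.png

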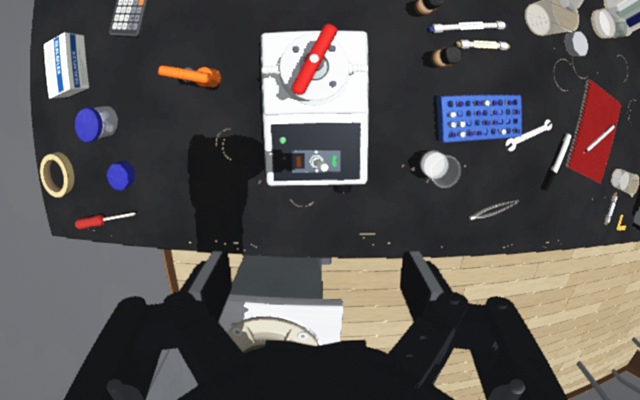

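The wrist view shows the red bar centred near (315,60), the deck at (272–361, 122–182), the orange and green marks at (298,160) and (334,160), and the lever by the bushing at about (320,165). The camera sits 80 mm along tool +x. For the lever I'll therefore turn the tool half round, so the camera stays away from the key.

```bash
python3 - <<'E'
from h import *
c=np.load("w1.npy",allow_pickle=True).item();im=cv2.imread("pics/w1.png")
b=(262,20,372,190)
m=blobs(im,(0,130,90),(8,255,255),b)[0]|blobs(im,(172,130,90),(180,255,255),b)[0]
m[110:]=0
p=np.argwhere(m>0)[:,::-1].astype(np.float32);q=np.array([onz("wrist",u,.2215,c)[:2] for u in p],np.float32)*1000
rc=cv2.minAreaRect(q);print("bar mm (top plane)",rc, cv2.boxPoints(rc).round(0).tolist())
o1=ray("top",(340.6,201.2));print("key tri", tri([ray("wrist",cv2.minAreaRect(p)[0],c),o1]))
for nm,lo,hi in(("green",(40,60,60),(90,255,255)),("orange",(3,100,60),(20,255,255))):
    for a,u in blobs(im,lo,hi,(265,115,370,190))[1]: print(nm,a,u,onz("wrist",u,.0625,c).round(4))
# case outline via light mask; deck corners
g=cv2.cvtColor(im,cv2.COLOR_BGR2GRAY)
w=cv2.inRange(g[20:195,255:375],140,255);cn=max(cv2.findContours(w,0,2)[0],key=cv2.contourArea).reshape(-1,2)+[255,20]
h=cv2.convexHull(cn.astype(np.int32)).reshape(-1,2)
for z in(.06,.078):
    P=np.array([onz("wrist",u,z,c)[:2]*1000 for u in h],np.float32);print(z,cv2.minAreaRect(P),cv2.boxPoints(cv2.minAreaRect(P)).round(0).tolist())
cv2.imwrite("pics/z2.png",cv2.resize(im[110:195,260:375],None,fx=7,fy=7,interpolation=2)[:595,:800])
for y,l in((np.pi+.03,"lever"),(-np.pi+.03,"l2")):
    print(arm.inverse_kinematics([.472,-.0935,.1],[np.pi,0,y]))
E
```

```text
bar mm (top plane) ((607.68603515625, -86.7337875366211), (14.402854919433594, 76.89205932617188), 65.0589370727539) [[570.0, -77.0], [640.0, -109.0], [646.0, -96.0], [576.0, -64.0]]
key tri [ 0.60664303 -0.08652903  0.22364452]
green 64 [333.66 160.41] [ 0.4743 -0.1196  0.0625]
green 29 [282.31 139.9 ] [ 0.5039 -0.041   0.0625]
orange 52 [298.04 161.1 ] [ 0.4717 -0.0653  0.0625]
0.06 ((552.9960327148438, -89.22837829589844), (236.9743194580078, 158.22486877441406), 2.7524335384368896) [[431.0, -16.0], [438.0, -174.0], [675.0, -163.0], [668.0, -5.0]]
0.078 ((553.6270141601562, -89.2251205444336), (227.8119659423828, 152.1072998046875), 2.7524333000183105) [[436.0, -19.0], [444.0, -171.0], [671.0, -160.0], [664.0, -8.0]]
[ 1.15716274  0.53267302 -1.27448453  1.90619106  0.56590353  1.13342053
  1.26492722]
[ 1.15716274  0.53267302 -1.27448453  1.90619106  0.56590353  1.13342053
  1.26492722]
```

View pics/z2.png

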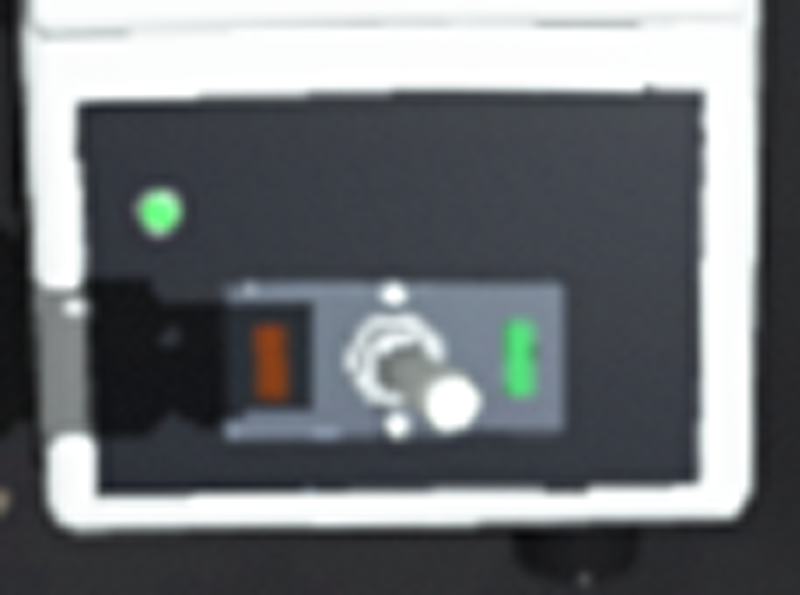

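Both methods give a yaw of about 0.048, with the pivot at (0.473, -0.093). The predicted bore is then (0.608, -0.0865), which agrees with the measured key. I'll centre the lever by closing the fingers symmetrically about the pivot.

```bash
python3 - <<'E'
from h import *
q=np.array(arm.get_state()['q']);q[6]+=np.pi;arm.goto_joints(q)
o=[np.pi,0,.048+np.pi]
arm.move_straight([.473,-.093,.25],max_speed=.2,rotation=o)
s=arm.get_state();print(s['q'].round(2),s['position'],s['ee_rot'],s['t'])
hit=arm.move_straight([.473,-.093,.102],max_speed=.12,threshold=8)
s=arm.get_state();print(hit,s['position'],s['wrist_force'],s['t'],s['opening'])
if not hit:
    arm.grasp();s=arm.get_state();print(s['position'],s['opening'],s['gripper_force'],s['wrist_force'],s['t'])
    cv2.imwrite("pics/w2.png",arm.get_image("wrist"))
E
```

```text
[ 0.59  0.1  -0.49  1.72  0.05  1.33  1.71] [ 0.47371683 -0.09296875  0.25121037] [-3.14122620e+00  1.75643974e-03 -3.09360456e+00] 6.525
False [ 0.47354708 -0.09306287  0.10270397] [-0.15129984 -0.39649553  0.44600471] 7.9083 0.08537037076604669
[ 0.47339465 -0.09316333  0.10262416] 0.008980100519520005 58.58515799045563 [-0.45753318 -1.49093144  5.39909389] 8.6
```

The gripper closed at 9 mm with force on the pads, so it is holding the lever. I'll release, lift straight up and check.

```bash
python3 - <<'E'
from h import *
arm.open();arm.move_straight([.473,-.093,.32],max_speed=.2)
q=np.array(arm.get_state()['q']);q[6]-=np.pi;arm.goto_joints(q)
arm.move_straight([.473,-.093,.38],max_speed=.2)
c=arm.get_calibration("wrist");im=arm.get_image("wrist");cv2.imwrite("pics/w3.png",im);np.save("w3.npy",c,allow_pickle=True)
t=arm.get_image("top");cv2.imwrite("pics/top3.png",t)
R=cv2.Rodrigues(c['rvec'])[0]
X=R@np.array([.473,-.093,.1])+c['tvec'];print(X)
th=np.arctan2(np.hypot(X[0],X[1]),X[2]);d=X[:2]/np.hypot(X[0],X[1])*th*c['K'][0,0]+c['K'][:2,2];print("upright tip expected",d)
x,y=int(d[0]),int(d[1]);cv2.imwrite("pics/z3.png",cv2.resize(im[y-45:y+35,x-55:x+55],None,fx=7,fy=7,interpolation=2));print("crop origin",x-55,y-45,arm.get_state()['t'])
for a,u in blobs(im,(40,60,60),(90,255,255),(x-60,y-50,x+60,y+40))[1]+blobs(im,(3,100,60),(20,255,255),(x-60,y-40,x+60,y+40))[1]:print(a,u,onz("wrist",u,.0625,c).round(4))
E
```

```text
[ 9.91044461e-05 -5.09879190e-02  4.10909711e-01]
upright tip expected [315.44277439 157.08601404]
crop origin 260 112 13.825
69 [333.61 152.57] [ 0.4737 -0.1194  0.0625]
30 [280.27 129.57] [ 0.5039 -0.0409  0.0625]
49 [296.65 152.49] [ 0.4712 -0.0657  0.0625]
```

View pics/z3.png

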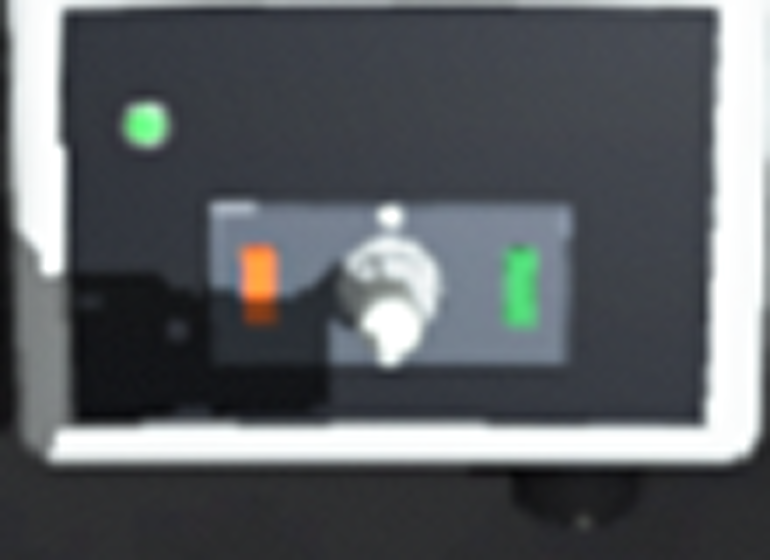

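The lever is upright: its tip at crop x≈388 lines up with the off dots at x≈390, midway between the marks. Next is the key.

```bash
python3 - <<'E'
from h import *
P=[.6077,-.0866]
arm.move_to(P+[.31],[np.pi,0,-.435])
s=arm.get_state();print(s['q'].round(3),s['ee_rot'],s['t'])
hit=arm.move_straight(P+[.211],max_speed=.12,threshold=8)
s=arm.get_state();print(hit,s['position'],s['wrist_force'])
if not hit:
    arm.grasp();s=arm.get_state();print(s['position'],s['opening'],s['gripper_force'],s['wrist_force'],s['wrist_torque'],s['ee_rot'],s['t'])
    for y in (1.31,): print(arm.inverse_kinematics(P+[.211],[np.pi,0,y]))
E
```

```text
[ 0.457  0.389 -0.524  1.273  0.19   1.531 -2.046] [ 3.14136324e+00  2.35920432e-03 -4.32907426e-01] 14.4833
False [ 0.60811779 -0.08662085  0.21215601] [-0.32688639  0.14164219  0.92570748]
[ 0.60791341 -0.08653561  0.21138962] 0.01750129834965128 58.57257843017578 [-1.94595269  0.1302991   3.27316306] [ 0.05223377  0.03723839 -0.00930495] [-3.14135185e+00 -6.26577863e-04 -4.34946418e-01] 16.1
[ 0.6681607   0.50273844 -0.82621458  1.431185    0.37012722  1.36800904
 -0.43085042]
```

```bash
python3 - <<'E'
from h import *
q0=np.array(arm.get_state()['q'])
for k in(.45,.9,1.3,1.74):
    q=q0.copy();q[6]+=k;arm.goto_joints(q);s=arm.get_state()
    print(k,s['position'].round(4),s['ee_rot'].round(3),s['wrist_force'].round(1),s['wrist_torque'].round(3),round(s['opening'],4),s['t'])
    if np.linalg.norm(s['wrist_force'])>40: break
c=arm.get_calibration("wrist");cv2.imwrite("pics/w4.png",arm.get_image("wrist"));np.save("w4.npy",c,allow_pickle=True)
E
```

```text
0.45 [ 0.6079 -0.0865  0.2114] [ 3.142e+00 -1.000e-03  1.200e-02] [-0.2  0.3  2. ] [-0.031  0.019  0.079] 0.0182 16.6083
0.9 [ 0.608  -0.0866  0.2114] [ 3.141e+00 -1.000e-03  4.600e-01] [ 0.3 -0.6  0.6] [-0.042 -0.025  0.018] 0.0177 17.1167
1.3 [ 0.608  -0.0866  0.2114] [ 3.141 -0.     0.859] [-0.2 -1.7  2.5] [-0.082 -0.078  0.042] 0.018 17.5833
1.74 [ 0.608  -0.0865  0.2114] [ 3.141 -0.     1.299] [ 1.4 -0.5  2. ] [-0.087 -0.21   0.048] 0.0179 18.0833
```

The turn is done with low forces. I'll let go, rise and measure the bar again.

```bash
python3 - <<'E'
from h import *
arm.open();s=arm.get_state();print(s['wrist_force'],s['opening'])
arm.move_straight([.608,-.0865,.40],max_speed=.15)
q=np.array(arm.get_state()['q']);q[6]-=1.3;arm.goto_joints(q)
arm.move_straight([.49,-.09,.40],max_speed=.2,rotation=[np.pi,0,.03])
c=arm.get_calibration("wrist");im=arm.get_image("wrist");cv2.imwrite("pics/w5.png",im)
b=(262,20,372,110)
m=blobs(im,(0,130,90),(8,255,255),b)[0]|blobs(im,(172,130,90),(180,255,255),b)[0]
p=np.argwhere(m>0)[:,::-1].astype(np.float32)
for z in(.2,.2215): 
    rc=cv2.minAreaRect(np.array([onz("wrist",u,z,c)[:2] for u in p],np.float32)*1000);print(z,rc,cv2.boxPoints(rc).round(0).tolist())
for n in("side",):
    s=arm.get_image(n);cv2.imwrite("pics/s5.png",s)
    bs=(260,150,350,275);ms=blobs(s,(0,130,90),(8,255,255),bs)[0]|blobs(s,(172,130,90),(180,255,255),bs)[0]
    ps=np.argwhere(ms>0)[:,::-1].astype(np.float32);R=[ray(n,cv2.minAreaRect(ps)[0]),ray("wrist",cv2.minAreaRect(p)[0],c)];print("key",tri(R))
a=cv2.resize(im[20:195,240:390],None,fx=3,fy=3);d=cv2.resize(s[165:270,260:350],None,fx=3.5,fy=5)
cv2.imwrite("pics/z5.png",cv2.hconcat([a,d]));print(arm.get_state()['t'])
E
```

```text
[ 0.14816974 -0.51650394  0.91281877] 0.08519567696805075
0.2 ((609.3759765625, -86.30081939697266), (81.26412200927734, 15.283367156982422), 73.5917739868164) [[591.0, -123.0], [605.0, -127.0], [628.0, -49.0], [614.0, -45.0]]
0.2215 ((606.760986328125, -86.40267944335938), (75.90296936035156, 14.275057792663574), 73.59162139892578) [[589.0, -121.0], [603.0, -125.0], [624.0, -52.0], [611.0, -48.0]]
key [ 0.60798032 -0.08577323  0.21161834]
22.2333
```

View pics/z5.png

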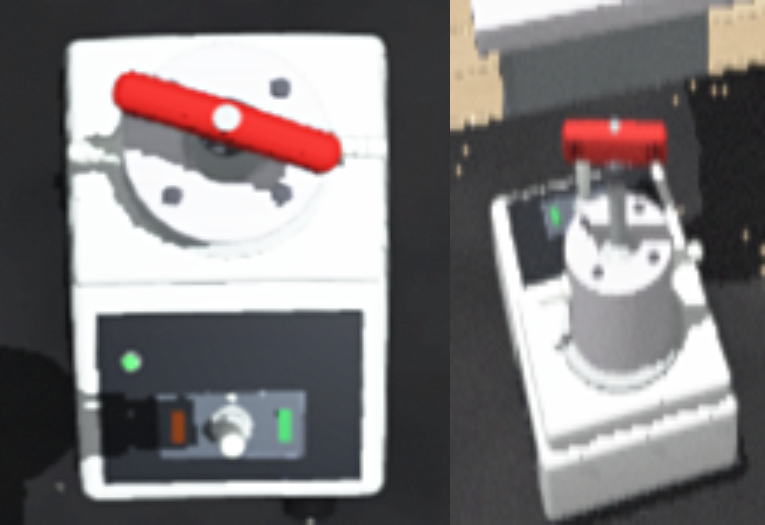

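The bar has turned 98.5° anticlockwise, so allowing for the play the nut has moved about 1.44 to 1.72 rad. The key stands upright at z = 0.2116, above the bore, and the lever is at off. I'm handing in.

```bash
python3 -c "
from rig import arm
print(arm.hand_in())"
```

```text
the job is handed in; nothing more can be done
None
```

I handed in the job at about 22 s: the switch is at off, the key turned 98.5° anticlockwise (nut estimated 1.44–1.72 rad, not read directly) and left upright on the nut; no verdict came back.

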